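# Put the soap away and clamp the soap box shut

### The arm

A 6-joint arm with a two-finger parallel gripper is mounted at the origin on the work surface. World frame = base frame: x ahead of the robot, y to its left, z up, the work surface at z = 0. Lengths are in m, angles in rad, forces in N, time in s.
With the tool pointing down it reaches from about 0.3 to 0.825 m from the base axis. Payload 5.4 kg.
Tool frame: the origin (TCP) lies midway between the tips of the shut fingers; the grasp point (between the pads) lies behind it (ctrl.tcp_to_grasp is the z of the grasp point in the tool frame, in m); z points along the fingers, y is the line along which they close (so a half turn about z gives the same grasp; the last joint's range is limited). The gripper opens to 92 mm and grips with 3 to 60 N. Pads are 20 mm wide; open, the fingers measure 128 mm over their backs; the gripper's body (75 mm by 189 mm) begins 69 mm behind the grasp point.
Start: joints at [-0.21, 0.158, 1.597, -0, 1.386, -0.21], TCP at [0.575, -0, 0.215] pointing down, gripper open.
Joint ranges: [-2.91, 2.91], [-0.94, 2.29], [0.18, 2.7], [-1.29, 4.43], [0.17, 2.64], [-3, 3]. Speed limits (rad/s): [2.57, 2.57, 3.14, 3.14, 3.14, 3.14].

### API

Orientations are given as a unit quaternion [w, x, y, z].
In Python, from plant import ctrl gives the robot as it stands. The module is installed in compiled form; this text tells all that it offers.
- The arm moves only by the tool arm_command, never from a script. Its argument "increments" is a list of rows, each a list of 5 numbers: the shift along the tool's x, y, z each as a share of 7.5 cm, from -1 to 1, then the turn about the tool's z as a share of 90 degrees, from -1 to 1, then the closure, from -1 (fully open) to 1 (shut). A call has 1 to 8 rows; each row shifts and turns the commanded pose from where the row before left it, along the tool's axes as they then stand; what a row does not reach is not made up. A row lasts 1/12 s, in which the tool goes at most 41.7 mm and 7.16 degrees, less where a joint would pass 70% of its speed; a pose out of reach is approached as far as the arm can. A call with a number of a shift or a turn outside -1 to 1 is refused whole. A call with a gripper value outside its range is refused whole. The fingers move at their own pace and stop on an object; "force" is the grip in N (left out, the last holds). Time passes only in rows, so rows that do not move let the fingers close. It gives the time, the measured TCP pose, the force, the opening and the grip force at its end, in the units of the state.
- ctrl.get_obs(): the state, without advancing time (a new reading comes with each control period).
- ctrl.capture(name): name is "scene" or "side" or "wrist"; returns the picture (384x512x3 uint8, red, green, blue); there is no depth.
- ctrl.get_calibration(name): a dict with "vertical_fov" (degrees; the focal length in pixels is half the picture's height over the tangent of half this angle, whatever the lens; pixels are square), "cx", "cy" (the principal point, pixels), "cam_to_world" (4x4, takes a point from camera to world coordinates); the wrist camera has in their place "tool_from_camera" (4x4, takes a point from camera to tool coordinates, whose origin is the TCP and whose axes are the flange's). Camera axes: x right, y down, z forward; pixel columns grow to the right and rows downward; lengths in m; the calibration is good to about 2 mm. A picture is of the moment at which its call begins: read the wrist's pose just before it. get_calibration takes no time and is no camera call.
- ctrl.sign_off(): hands the job in; it is judged then, once.
Trained networks look in the newest picture that a camera, given by its name, has taken for a name from the list of things; names that differ only in an ending like _2 or _b are one class to them, and where a whole thing is asked for, a point or a joint stands for the part that bears it (a point fixed in the world has none). Each returns a list of dicts, best first, with "confidence" (0 to 1); they miss things now and then, are a little off and sometimes report something else, mostly with a low value. They report only what shows in the picture. A call takes as long as a camera call. They do not tell look-alikes from the thing itself.
- ctrl.boxes_of(camera, query): "location" ([x, y, z] in m, in world coordinates, good to about 4 mm: the middle of the surface that is visible of it).
- ctrl.masks_of(camera, query): "region" (384x512 bool, what is visible of it).
- ctrl.pinpoint(camera, query): "location" ([x, y, z] in m, in world coordinates, good to about 4 mm: a listed point, or the origin of a listed thing).
The state is a dict: "time_s": time; "q": joint angles; "joint_velocities": joint speeds; "effort": joint torques, N m; "tool_pos": TCP position; "tcp_rot": TCP orientation; "contact_force": force on the tool from outside, world axes, zero at the start; "moment": the same for the moment, N m; "finger_gap": opening from 0.0 (shut) to 1.0 (fully open); "finger_force": force on a finger pad.
Only numpy, scipy, OpenCV 4.12 (cv2) and the standard library are available. Lean on these libraries where they do the work, as an engineer would, in place of code of your own. Each camera call takes 0.05 s, during which the arm holds its last target. There are 200 camera calls.

### The job

Put the bar of soap away: lay it flat in the open plywood box without dropping it in, then take the lid from the sloping rack and put it on the box, its near edge hooked under the two steel keepers, so that it lies level and fully home on the rim. Then swing the steel clamp down onto the lid until it is fully closed, without forcing it, and leave everything else on the table where it stands.

Things in the scene. Friction and masses are not known exactly. Their poses are not given: they have to be found in the camera images.
- box: open plywood box fixed to the table, outside 160 (x) x 136 (y) x 70 mm high; walls and floor 10 mm thick, mouth 140 x 116 mm. Origin: centre of its underside; z up, x from the near wall (with two steel keepers) to the far wall (with the clamp). The lid, when home, has the box's axes and its origin 70 mm above the box's origin
- lid: loose plywood lid, panel 160 (x) x 136 (y) x 6 mm. Origin: centre of the panel's underside; z normal on the handle side, x from near edge (-80 mm) to far edge. Underneath two battens along x, 130 long, 10 wide, 8 deep, at y = -50 and +50 mm, 3 mm play in the box's mouth. On top a handle block 18 (x) x 70 (y) x 36 mm high. It lies on the rack tilted 0.6 rad, near edge low
- keepers (a point): point midway between the keepers, on the near rim (x = -80, y = 0, z = 70 mm in the box's frame). Two L-shaped straps 22 mm wide at y = -40 and +40 mm: uprights with inner face at x = -83 mm, overhangs reaching to x = -68 mm, underside 12 mm and top 16 mm above the rim. The lid's near edge goes under with its far edge raised (else the battens bar the way)
- lid_edge (a point): middle of the lid's near edge, at its lower side (x = -80, y = 0, z = 0 mm in the lid's frame); axes as the lid's
- lid_grip (a point): point inside the lid's handle block to grip at, 25 mm above the panel's top (31 mm above the lid's origin); axes as the lid's
- rack: wooden sloping drying rack fixed to the table, 140 mm wide, slope 175 mm long rising 0.6 rad away from the robot (along its x); the slope's middle is 66 mm above the table, with a lip 20 mm high at the low edge, the high edge is about 115 mm up. Origin: on the table below the middle of the slope.
- soap: loose white bar of soap with rounded edges, 78 (x) x 50 (y) x 26 mm high, 120 g or so, lying flat on the table. Origin: centre of its underside
- clamp (a joint): angle of the clamp (rad): 0 when its arm lies level on the seated lid (closed), 1.57 upright, up to 2.2 leaning away beyond the box's far wall (open). It stays where it is left (friction about 0.08 N m).
- clamp_bar (a point): centre of the clamp's cross bar, a steel rod 14 mm thick and 50 mm long along the box's y, at the end of the flat arm (16 mm wide, 10 mm thick), 60 mm from the pivot
- clamp_pivot (a point): pivot of the clamp, fixed on the box behind the far wall, at x = 94 mm, y = 0, z = 81 mm in the box's frame; the pivot axis is along the box's y. Between pivot ears 34 mm wide over all, up to 91 mm above the table.
- scrubber: bystander: small ribbed wooden felting tool 70 x 45 x 20 mm; origin at its underside
- jar: bystander: glass jar with cap, 60 mm across, 85 mm high; origin at its underside
- bowl: bystander: white plastic bowl 170 mm across, 75 mm high; origin at its underside
- bottle: bystander: white bottle 64 mm across, 190 mm high; origin at its underside
- mug: bystander: terracotta mug 80 mm across, 90 mm high; origin at its underside
- brush: bystander: hand brush lying flat; origin at its underside
- roller: bystander: wooden roller 38 mm thick, 220 mm long, lying along y; origin at its underside
There are look-alikes about, which are no part of the job. Leave any blue or red look-alike of the soap alone. Leave any red look-alike of the lid alone.

How it is judged:
By the outcome, as a careful person would: the job done as asked, in the order asked, and still so for the second after the job is handed in, with the robot touching nothing.
It also fails if it takes over 72 s, if anything falls off the work surface, if the arm or the gripper's body presses on something with over 40 N, if the wrist force passes 120 N, or if a joint passes its speed limit or range.

## Working session

There is one attempt and no reset: what is moved stays moved. The work goes in short steps, Python scripts to look and compute and a tool call to move; the robot and the scene stay as the last step left them, time stands still between calls to the robot, and variables do not carry over. Pictures are saved under pics/ and viewed, at most 14 in all, crops included, and the job is handed in when it is done.

Besides the shell and the picture viewer there is one more tool, called after "Call:" by a JSON object that holds its "fn" and its "kwargs". arm_command: Moves the arm, as the interface text tells. Shift numbers are shares of 7.5 cm and turn numbers shares of 90 degrees, none past 1 either way. Its arguments: {"type":"object","properties":{"increments":{"type":"array","items":{"type":"array","items":{"type":"number","minimum":-1,"maximum":1}}},"force":{"type":"number"}},"required":["increments"]}

```bash
mkdir -p pics; cat > h.py <<'E'
import numpy as np, cv2
from plant import ctrl
from scipy.spatial.transform import Rotation as R
def save(n,f):
    im=ctrl.capture(n); cv2.imwrite('pics/'+f,im[:,:,::-1]); return im
def K(n):
    c=ctrl.get_calibration(n); return c,192/np.tan(np.radians(c['vertical_fov'])/2)
def cam(n):
    c,f=K(n)
    if n=='wrist':
        o=ctrl.get_obs(); T=np.eye(4); w,x,y,z=o['tcp_rot']; T[:3,:3]=R.from_quat([x,y,z,w]).as_matrix(); T[:3,3]=o['tool_pos']
        return T@np.array(c['tool_from_camera']),f,c['cx'],c['cy']
    return np.array(c['cam_to_world']),f,c['cx'],c['cy']
def proj(n,p):
    T,f,cx,cy=cam(n); q=np.linalg.inv(T)@np.r_[p,1]; return np.array([cx+f*q[0]/q[2],cy+f*q[1]/q[2]])
def atz(n,u,v,z):
    T,f,cx,cy=cam(n); d=T[:3,:3]@np.array([(u-cx)/f,(v-cy)/f,1]); return T[:3,3]+d*(z-T[2,3])/d[2]
E
python3 - <<'E'
from h import *
print(ctrl.tcp_to_grasp, ctrl.get_obs())
ims=[save(n,n+'0.png') for n in('scene','side','wrist')]
for n in ('scene','side','wrist'):
  T,f,cx,cy=cam(n); print(n,T[:3,3].round(3),f,cx,cy,[round(x,2) for x in T[:3,2]])
  for q in ['box','lid','keepers','lid_edge','lid_grip','rack','soap','clamp_bar','clamp_pivot']:
    for r in ctrl.pinpoint(n,q)[:4]: print(n,q,np.round(r['location'],3),round(r['confidence'],2),proj(n,r['location']).round())
E
```

```text
-0.0187 {'time_s': 0.0, 'q': array([-2.10092262e-01,  1.59020725e-01,  1.59822125e+00, -2.51256163e-05,
        1.38618078e+00, -2.10064544e-01]), 'joint_velocities': array([ 0.00120833,  0.00117103,  0.00287243, -0.00036787, -0.00019616,
       -0.00136318]), 'effort': array([ 4.79022274e-04, -3.85570908e+01, -3.22103977e+01,  7.00944406e-02,
        3.78346047e-02, -1.56143192e-04]), 'tool_pos': array([5.74381733e-01, 1.07010019e-04, 2.13640327e-01]), 'tcp_rot': array([-7.61026232e-04,  7.07114646e-01,  7.07098324e-01, -5.08241494e-04]), 'contact_force': array([-0.02090996, -0.96390211,  0.35568174]), 'moment': array([-0.03214348, -0.04067784,  0.00320896]), 'finger_force': 0.0, 'finger_gap': 1.0009840287605591}
scene [ 1.598 -0.182  1.148] 485.42293112873466 252.96948146506128 191.25617998817245 [np.float64(-0.71), np.float64(0.12), np.float64(-0.69)]
scene box [0.501 0.204 0.002] 0.84 [314. 200.]
scene box [ 0.74  -0.192  0.003] 0.6 [201. 272.]
scene lid [ 0.305 -0.429  0.006] 0.94 [123. 178.]
scene lid [ 0.506 -0.246  0.074] 0.93 [176. 200.]
scene lid [ 0.686 -0.048  0.001] 0.19
[... 1450 characters left out ...]
[0.313 0.131 0.   ] 0.63 [171. 204.]
side clamp_bar [ 0.617  0.023 -0.002] 0.57 [270. 188.]
side clamp_bar [0.5   0.205 0.004] 0.38 [212. 166.]
side clamp_pivot [0.599 0.2   0.084] 0.85 [237. 139.]
wrist [0.575 0.077 0.386] 345.62578154505013 259.19989725442747 194.65045323886855 [np.float64(0.0), np.float64(-0.27), np.float64(-0.96)]
wrist lid_edge [ 0.445 -0.233  0.029] 0.72 [154. 357.]
wrist lid_edge [ 0.614  0.018 -0.002] 0.41 [293. 151.]
wrist rack [0.461 0.02  0.005] 0.52 [156. 150.]
wrist soap [0.46  0.017 0.001] 0.95 [157. 152.]
wrist soap [ 0.349 -0.048 -0.002] 0.72 [ 67. 207.]
wrist soap [ 0.314  0.13  -0.003] 0.62 [ 9. 43.]
wrist clamp_pivot [ 0.615  0.013 -0.002] 0.65 [295. 156.]
```

View pics/scene0.png

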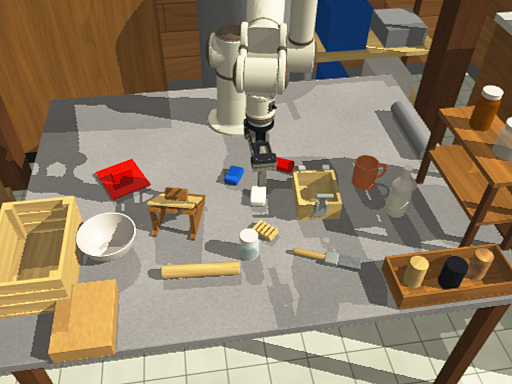

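View pics/side0.png

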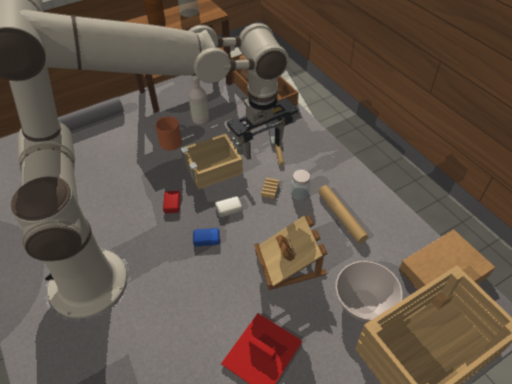

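The candidates for the soap in the scene view are blue (235,177), red (285,165) and white (258,198), and the white one fits the description. The lids are red at (123,178) and plywood on the rack at (176,200), and the plywood one fits. I'll confirm both in one enlarged crop and measure yaws.

```bash
cat >> h.py <<'E'
def outline(n,q,near,z):
    for r in ctrl.masks_of(n,q):
        m=r['region'].astype(np.uint8); ys,xs=np.nonzero(m); c=np.array([xs.mean(),ys.mean()])
        if np.linalg.norm(c-proj(n,near))<18:
            cn=max(cv2.findContours(m,cv2.RETR_EXTERNAL,cv2.CHAIN_APPROX_NONE)[0],key=len)[:,0]
            p=np.array([atz(n,u,v,z)[:2] for u,v in cn])
            (cx,cy),(w,h),a=cv2.minAreaRect((p*1000).astype(np.float32))
            return m,(round(cx),round(cy)),(round(w),round(h)),round(a,1)
E
python3 - <<'E'
from h import *
for n in ('scene','side','wrist'):
    im=ctrl.capture(n)
    for q,p,z in(('soap',[.462,.02,.013],.02),('lid',[.503,-.247,.074],.074),('box',[.501,.204,.05],.07)):
        r=outline(n,q,p,z)
        if r: print(n,q,r[1:])
    if n=='scene':
        a=cv2.resize(im[140:240,90:350],None,fx=3,fy=3,interpolation=2)
    if n=='wrist': b=cv2.resize(im[0:384,:],(360,270)) 
    if n=='side': s=cv2.resize(im[120:320,150:350],(420,290) if 0 else (290,290),interpolation=2)
o=np.zeros((600,800,3),np.uint8); o[:300,:780]=a; o[300:570,:360]=b; o[300:590,400:690]=s
cv2.imwrite('pics/crop1.png',o[:,:,::-1])
E
```

```text
scene soap ((470, 15), (49, 94), 80.3)
scene lid ((496, -248), (160, 89), 74.5)
scene box ((524, 194), (147, 248), 84.3)
side soap ((457, 9), (62, 79), 72.7)
side lid ((507, -248), (202, 135), 3.2)
side box ((503, 170), (195, 197), 84.2)
wrist soap ((462, 20), (53, 81), 78.5)
```

View pics/crop1.png

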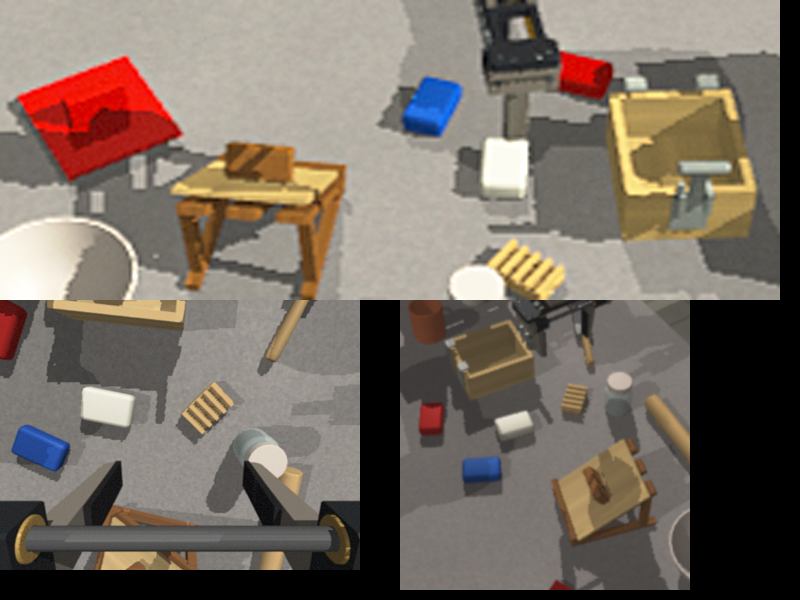

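The crop shows white soap at about (505,165), with the blue and red ones beside it. The plywood lid lies on the rack and the red one on the table. The clamp leans open at the box's far wall. Moving over the white soap.

Call:
{"fn": "arm_command", "kwargs": {"increments": [[0.067, -0.4, 0, 0, -1], [0.067, -0.4, 0, 0, -1], [0.067, -0.4, 0, 0, -1], [0.067, -0.307, 0, 0, -1], [0, 0, 0, -0.079, -1], [0, 0, 0, -0.079, -1], [0, 0, 0, -0.079, -1], [0, 0, 0, -0.079, -1]]}}

```text
time_s: 2.77
tool_pos: [0.4619, 0.0201, 0.2148]
tcp_rot: [0.0, 0.509, 0.861, 0.0]
contact_force: [0.7, -0.7, -0.9]
finger_gap: 1.001
finger_force: 0.0
```

Call:
{"fn": "arm_command", "kwargs": {"increments": [[0, 0, 0, -0.079, -1], [0, 0, 0, -0.079, -1], [0, 0, 0, -0.079, -1], [0, 0, 0, -0.079, -1], [0, 0, 0, -0.079, -1], [0, 0, 0, -0.079, -1], [0, 0, 0, -0.079, -1], [0, 0, 0, -0.014, -1]]}}

```text
time_s: 3.43
tool_pos: [0.462, 0.0201, 0.2147]
tcp_rot: [0.0, 0.09, 0.996, -0.0]
contact_force: [-0.1, 0.0, 0.4]
finger_gap: 1.003
finger_force: 0.0
```

```bash
cat >> h.py <<'E'
def pose():
    o=ctrl.get_obs(); w,x,y,z=o['tcp_rot']; M=R.from_quat([x,y,z,w]).as_matrix()
    return o,M,np.degrees(np.arctan2(M[1,1],M[0,1]))
def need(target,yang=None):
    o,M,a=pose(); d=M.T@(np.array(target)-o['tool_pos'])
    print('t',round(o['time_s'],2),'tcp',o['tool_pos'].round(4),'ydir',round(a,1),'F',o['contact_force'].round(1),'gap',round(o['finger_gap'],3),'ff',round(o['finger_force'],1),'shares',(d/.075).round(3),'turn',None if yang is None else round(-(yang-a)/90,3))
E
python3 - <<'E'
from h import *
ctrl.capture('wrist')
for q,z in (('soap',.02),('box',.07),('lid',.07)):
  for r in ctrl.pinpoint('wrist',q): print(q,np.round(r['location'],3),round(r['confidence'],2))
r=outline('wrist','soap',[.462,.02,.013],.02); print(r[1:] if r else r)
for q in ('keepers','clamp_pivot','clamp_bar'):
  for r in ctrl.pinpoint('wrist',q): print(q,np.round(r['location'],3),round(r['confidence'],2))
need([.462,.02,.005],79.5)
E
```

```text
soap [ 0.345 -0.049 -0.001] 0.98
soap [ 0.318  0.132 -0.002] 0.88
soap [ 0.462  0.02  -0.001] 0.76
box [0.502 0.202 0.004] 0.68
lid [ 0.508 -0.245  0.073] 0.81
((460, 20), (49, 79), 78.3)
keepers [0.422 0.213 0.068] 0.59
clamp_pivot [0.596 0.194 0.082] 0.59
t 3.83 tcp [0.4619 0.0201 0.2146] ydir 79.4 F [-1.3  0.8  0.5] gap 0.999 ff 0.0 shares [-1.000e-03 -1.000e-03  2.795e+00] turn -0.001
```

Call:
{"fn": "arm_command", "kwargs": {"increments": [[0, 0, 0.45, 0, -1], [0, 0, 0.5, 0, -1], [0, 0, 0.5, 0, -1], [0, 0, 0.5, 0, -1], [0, 0, 0.4, 0, -1], [0, 0, 0.25, 0, -1], [0, 0, 0.19, 0, -1], [0, 0, 0, 0, -1]]}}

```text
time_s: 4.5
tool_pos: [0.4591, 0.0207, 0.0023]
tcp_rot: [-0.003, 0.092, 0.996, 0.0]
contact_force: [0.7, 1.1, 0.1]
finger_gap: 1.0
finger_force: 0.0
```

Call:
{"fn": "arm_command", "kwargs": {"increments": [[0, 0, 0, 0, 1], [0, 0, 0, 0, 1], [0, 0, 0, 0, 1], [0, 0, 0, 0, 1], [0, 0, 0, 0, 1], [0, 0, 0, 0, 1], [0, 0, 0, 0, 1]], "force": 15}}

```text
time_s: 5.08
tool_pos: [0.4623, 0.0199, 0.0058]
tcp_rot: [0.0, 0.092, 0.996, -0.0]
contact_force: [-0.7, -0.6, 2.5]
finger_gap: 0.546
finger_force: 15.0
```

Call:
{"fn": "arm_command", "kwargs": {"increments": [[0, 0, -0.35, 0, 1], [0, 0, -0.5, 0, 1], [0, 0, -0.5, 0, 1], [0, 0, -0.5, -0.056, 1], [0, 0.3, 0, 0, 1], [-0.09, 0.5, 0, 0, 1], [-0.1, 0.5, 0, 0, 1], [-0.1, 0.5, 0, 0, 1]]}}

```text
time_s: 5.75
tool_pos: [0.4966, 0.1538, 0.1443]
tcp_rot: [0.0, 0.048, 0.999, 0.0]
contact_force: [1.0, -0.5, -1.0]
finger_gap: 0.545
finger_force: 14.9
```

Call:
{"fn": "arm_command", "kwargs": {"increments": [[0, 0.4, 0, 0, 1], [0, 0.3, 0, 0, 1], [0, 0, 0, 0, 1]]}}

```text
time_s: 6.0
tool_pos: [0.501, 0.2083, 0.1437]
tcp_rot: [-0.0, 0.046, 0.999, 0.001]
contact_force: [-0.3, -0.1, -1.3]
finger_gap: 0.542
finger_force: 15.0
```

```bash
python3 - <<'E'
from h import *
need([.5025,.205,.017],84.4)
save('wrist','w2.png')
for n in('wrist','scene','side'):
  ctrl.capture(n)
  for q in ('box','keepers','clamp_pivot','clamp_bar'):
    for r in ctrl.pinpoint(n,q)[:1]: print(n,q,np.round(r['location'],3),round(r['confidence'],2))
need([.5025,.205,.017],84.4)
E
```

```text
t 6.0 tcp [0.501  0.2083 0.1437] ydir 84.7 F [-0.3 -0.1 -1.3] gap 0.542 ff 15.0 shares [-0.025 -0.044  1.689] turn 0.004
wrist box [0.502 0.202 0.002] 0.62
wrist keepers [0.421 0.216 0.07 ] 0.55
scene box [0.502 0.207 0.002] 0.87
scene keepers [0.426 0.209 0.072] 0.64
scene clamp_pivot [0.599 0.201 0.081] 0.69
side box [0.501 0.203 0.005] 0.75
side keepers [0.422 0.212 0.069] 0.64
side clamp_pivot [0.599 0.197 0.084] 0.9
side clamp_bar [0.611 0.192 0.141] 0.57
t 6.8 tcp [0.5016 0.2046 0.1441] ydir 84.5 F [-1.3 -0.8 -1.2] gap 0.544 ff 15.0 shares [-0.012  0.007  1.695] turn 0.001
```

View pics/w2.png

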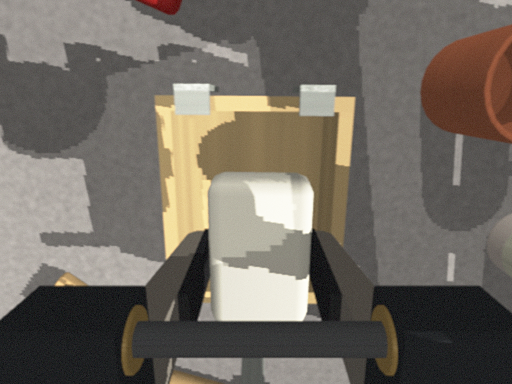

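The picture shows the soap centred and square over the box mouth, with the keepers at (193,98) and (318,98). Lowering it slowly.

Call:
{"fn": "arm_command", "kwargs": {"increments": [[-0.01, 0.01, 0.3, 0, 1], [0, 0, 0.4, 0, 1], [0, 0, 0.4, 0, 1], [0, 0, 0.3, 0, 1], [0, 0, 0.18, 0, 1], [0, 0, 0.07, 0, 1], [0, 0, 0.03, 0, 1], [0, 0, 0, 0, 1]]}}

```text
time_s: 7.47
tool_pos: [0.5027, 0.2054, 0.0184]
tcp_rot: [0.0, 0.048, 0.999, 0.0]
contact_force: [-0.0, 0.9, -0.7]
finger_gap: 0.542
finger_force: 15.0
```

```bash
python3 - <<'E'
from h import *
need([.5025,.205,.0158],84.4)
T=cam('wrist')
E
```

```text
t 7.47 tcp [0.5027 0.2054 0.0184] ydir 84.5 F [-0.   0.9 -0.7] gap 0.542 ff 15.0 shares [ 0.002 -0.006  0.035] turn 0.001
```

Call:
{"fn": "arm_command", "kwargs": {"increments": [[0, 0, 0.012, 0, 1], [0, 0, 0.012, 0, 1], [0, 0, 0, 0, 1], [0, 0, 0, 0, 1]]}}

```text
time_s: 7.8
tool_pos: [0.5029, 0.2054, 0.017]
tcp_rot: [0.001, 0.048, 0.999, 0.0]
contact_force: [0.0, 0.7, -1.1]
finger_gap: 0.544
finger_force: 15.0
```

Call:
{"fn": "arm_command", "kwargs": {"increments": [[0, 0, 0.013, 0, 1], [0, 0, 0.01, 0, 1], [0, 0, 0, 0, 1], [0, 0, 0, 0, 1]]}}

```text
time_s: 8.13
tool_pos: [0.5029, 0.2054, 0.0158]
tcp_rot: [0.0, 0.048, 0.999, 0.0]
contact_force: [-2.8, 0.7, 7.0]
finger_gap: 0.541
finger_force: 15.0
```

Call:
{"fn": "arm_command", "kwargs": {"increments": [[0, 0, 0, 0, -0.35], [0, 0, 0, 0, -0.35], [0, 0, 0, 0, -0.35], [0, 0, 0, 0, -0.35], [0, 0, -0.3, 0, -0.35], [0, 0, -0.5, 0, -0.35], [0, 0, -0.5, 0, -0.35], [0, 0, -0.5, 0, -0.35]]}}

```text
time_s: 8.8
tool_pos: [0.5017, 0.2052, 0.1507]
tcp_rot: [-0.001, 0.048, 0.999, -0.0]
contact_force: [1.2, -0.0, 1.1]
finger_gap: 0.675
finger_force: 0.0
```

```bash
python3 - <<'E'
from h import *
need([.5025,.205,.0158],84.4)
im=save('wrist','w3.png')
for q in ('soap','lid_grip','box','keepers'):
    for r in ctrl.pinpoint('wrist',q)[:3]: print(q,np.round(r['location'],3),round(r['confidence'],2))
need([.49,-.2445,.16],75)
E
```

```text
t 8.8 tcp [0.5017 0.2052 0.1507] ydir 84.5 F [ 1.2 -0.   1.1] gap 0.675 ff 0.0 shares [-1.300e-02 -1.000e-03  1.798e+00] turn 0.001
soap [0.501 0.209 0.01 ] 0.74
soap [0.601 0.196 0.084] 0.24
keepers [0.421 0.215 0.07 ] 0.6
keepers [0.501 0.208 0.01 ] 0.44
t 9.05 tcp [0.5019 0.2052 0.1489] ydir 84.5 F [ 0.5 -0.2 -0.1] gap 0.675 ff 0.0 shares [-0.415 -5.984 -0.147] turn 0.106
```

View pics/w3.png

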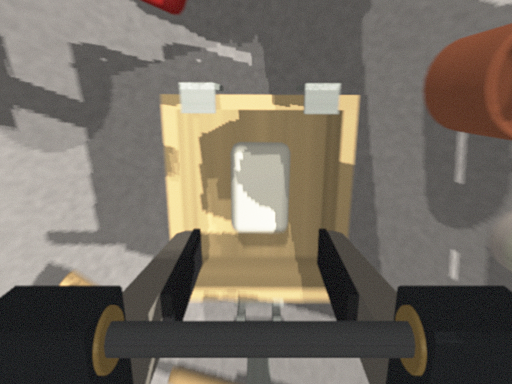

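The soap lies flat at about (260,188), centred in the box. Next I move to the lid.

Call:
{"fn": "arm_command", "kwargs": {"increments": [[0, -0.3, -0.3, 0.05, -1], [-0.05, -0.5, 0, 0.05, -1], [-0.05, -0.5, 0, 0, -1], [-0.05, -0.5, 0, 0, -1], [-0.05, -0.5, 0, 0, -1], [-0.05, -0.5, 0, 0, -1], [0, -0.5, 0, 0, -1], [0, -0.5, 0, 0, -1]]}}

```text
time_s: 9.72
tool_pos: [0.4536, -0.0773, 0.1698]
tcp_rot: [-0.002, 0.126, 0.992, 0.001]
contact_force: [0.9, 0.4, 0.6]
finger_gap: 1.0
finger_force: 0.0
```

Call:
{"fn": "arm_command", "kwargs": {"increments": [[0, -0.5, 0, 0, -1], [0, -0.5, 0, 0, -1], [0, -0.4, 0, 0, -1], [0, -0.3, 0, 0, -1], [0, 0, 0, 0, -1], [0, 0, 0, 0, -1]]}}

```text
time_s: 10.22
tool_pos: [0.4225, -0.1996, 0.1701]
tcp_rot: [-0.002, 0.127, 0.992, 0.001]
contact_force: [0.2, -0.4, 0.5]
finger_gap: 0.999
finger_force: 0.0
```

```bash
python3 - <<'E'
from h import *
im=save('wrist','w4.png')
need([.492,-.2445,.12],75)
for q in ('lid_grip','lid','lid_edge','rack'):
    for r in ctrl.pinpoint('wrist',q)[:3]: print(q,np.round(r['location'],3),round(r['confidence'],2),proj('wrist',r['location']).round())
# box from w3 (TCP then)
def atz3(u,v,z):
    c,f=K('wrist'); T=np.eye(4); w,x,y,zz=ctrl.get_obs()['tcp_rot']
    M=np.array([[-np.sin(np.radians(84.5)),np.cos(np.radians(84.5)),0],[np.cos(np.radians(84.5)),np.sin(np.radians(84.5)),0],[0,0,-1]]).T
    M=np.array([[-.9954,.0958,0],[.0958,.9954,0],[0,0,-1]]).T
    T[:3,:3]=M;T[:3,3]=[.5018,.2052,.150];T=T@np.array(c['tool_from_camera'])
    d=T[:3,:3]@np.array([(u-c['cx'])/f,(v-c['cy'])/f,1]);return T[:3,3]+d*(z-T[2,3])/d[2]
a,b=atz3(162,95,.07),atz3(358,96,.07); print(a,b,np.linalg.norm(a-b),np.degrees(np.arctan2(*(a-b)[:2][::-1])))
for u in(191,330):print('far rim outer',atz3(u,302,.07))
for p in((180,112),(217,112),(304,113),(341,113)):print('keeper',atz3(*p,.086))
E
```

```text
t 10.27 tcp [ 0.4229 -0.1988  0.1704] ydir 75.5 F [0.6 0.1 0.7] gap 1.004 ff 0.0 shares [-1.047 -0.36   0.668] turn 0.005
lid_grip [ 0.488 -0.243  0.099] 0.92 [225. 293.]
lid [ 0.509 -0.246  0.072] 0.93 [231. 297.]
lid_edge [ 0.443 -0.232  0.029] 0.61 [230. 210.]
[0.41776625 0.14490493 0.07      ] [0.43152443 0.28140372 0.07      ] 0.13719040309865196 -95.75559525866746
far rim outer [0.58309625 0.140551   0.07      ]
far rim outer [0.59408226 0.25532402 0.07      ]
keeper [0.43011729 0.1592377  0.086     ]
keeper [0.43246016 0.18368507 0.086     ]
keeper [0.43861449 0.24112671 0.086     ]
keeper [0.44095884 0.26558965 0.086     ]
```

View pics/w4.png

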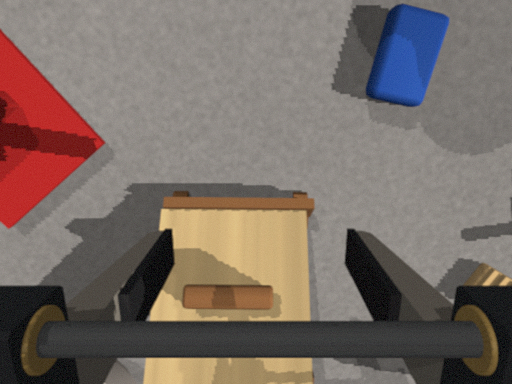

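```bash
python3 - <<'E'
from h import *
a,b=atz('wrist',183,297,.109),atz('wrist',272,297,.109)
print(a,b,np.linalg.norm(a-b)); t=(a+b)/2; psi=np.radians(-14.5); xl=np.array([np.cos(psi),np.sin(psi)])
g=t[:2]+11*.001*np.sin(.6)*xl; print('top',t,'grip',g)
n1,n2=atz('wrist',163,208,.036),atz('wrist',308,208,.036); print('near top edge',n1,n2,np.linalg.norm(n1-n2),np.degrees(np.arctan2(*(n2-n1)[:2][::-1])),(n1+n2)/2)
need([g[0],g[1],.12],75.5)
E
```

```text
[ 0.47830133 -0.27281362  0.109     ] [ 0.49528812 -0.20658132  0.109     ] 0.06837593788005197
top [ 0.48679473 -0.23969747  0.109     ] grip [ 0.49280796 -0.24125259]
near top edge [ 0.42386785 -0.29112863  0.036     ] [ 0.4574869  -0.15996903  0.036     ] 0.13539970826652373 75.62336677448512 [ 0.44067737 -0.22554883  0.036     ]
t 10.47 tcp [ 0.4238 -0.1984  0.1716] ydir 75.6 F [0.3 0.  0. ] gap 1.002 ff 0.0 shares [-1.034 -0.325  0.686] turn 0.001
```

Call:
{"fn": "arm_command", "kwargs": {"increments": [[-0.3, -0.1, 0, 0, -1], [-0.4, -0.135, 0, 0, -1], [-0.33, -0.1, 0, 0, -1], [0, 0, 0, 0, -1], [0, 0, 0.3, 0, -1], [0, 0, 0.3, 0, -1], [0, 0, 0.2, 0, -1], [0, 0, 0, 0, -1]]}}

```text
time_s: 11.13
tool_pos: [0.4897, -0.2404, 0.1082]
tcp_rot: [-0.003, 0.125, 0.992, 0.002]
contact_force: [0.2, 0.1, 0.6]
finger_gap: 1.0
finger_force: 0.0
```

```bash
python3 - <<'E'
from h import *
need([.4925,-.243,.084],75.6)
E
```

```text
t 11.13 tcp [ 0.4897 -0.2404  0.1082] ydir 75.6 F [0.2 0.1 0.6] gap 1.0 ff 0.0 shares [-0.046 -0.025  0.323] turn -0.0
```

Call:
{"fn": "arm_command", "kwargs": {"increments": [[0, 0, 0.2, 0, -1], [0, 0, 0.12, 0, -1], [0, 0, 0.04, 0, -1], [0, 0, 0, 0, -1], [0, 0, 0, 0, -1]]}}

```text
time_s: 11.55
tool_pos: [0.4925, -0.2434, 0.0858]
tcp_rot: [0.0, 0.126, 0.992, -0.0]
contact_force: [0.3, -0.6, 0.3]
finger_gap: 1.0
finger_force: 0.0
```

Call:
{"fn": "arm_command", "kwargs": {"increments": [[0, 0, 0, 0, 1], [0, 0, 0, 0, 1], [0, 0, 0, 0, 1], [0, 0, 0, 0, 1], [0, 0, 0, 0, 1]], "force": 40}}

```text
time_s: 11.97
tool_pos: [0.4925, -0.2435, 0.0856]
tcp_rot: [0.0, 0.126, 0.992, -0.0]
contact_force: [-1.6, 0.5, 2.6]
finger_gap: 0.759
finger_force: 40.0
```

```bash
python3 - <<'E'
from h import *
need([.4925,-.243,.084],75.6)
E
```

```text
t 11.97 tcp [ 0.4925 -0.2435  0.0856] ydir 75.5 F [-1.6  0.5  2.6] gap 0.759 ff 40.0 shares [0.002 0.007 0.021] turn -0.001
```

Call:
{"fn": "arm_command", "kwargs": {"increments": [[0, 0, -0.1, 0, 1], [0, 0, -0.2, 0, 1], [0, 0, -0.3, 0, 1], [0, 0, -0.3, 0, 1], [0, 0, -0.3, 0, 1], [0, 0, -0.2, 0, 1], [0, 0, -0.1, 0, 1], [0, 0, 0, 0, 1]]}}

```text
time_s: 12.63
tool_pos: [0.493, -0.244, 0.1997]
tcp_rot: [0.001, 0.126, 0.992, -0.001]
contact_force: [0.1, -0.5, -1.6]
finger_gap: 0.758
finger_force: 40.0
```

```bash
python3 - <<'E'
from h import *
im=ctrl.capture('side')
o,M,a=pose()
need([.4925,-.243,.084],75.6)
g=np.r_[o['tool_pos']+M@[0,0,-.0187]]
for n in('side','scene','wrist'):
  if n!='side': ctrl.capture(n)
  for q in ('lid_grip','lid_edge','lid'):
    for r in ctrl.pinpoint(n,q)[:3]: print(n,q,np.round(r['location'],3),round(r['confidence'],2))
u,v=proj('side',g).astype(int)
cv2.imwrite('pics/s5.png',cv2.resize(im[max(v-90,0):v+90,u-120:u+120],None,fx=3,fy=3,interpolation=2)[:,:,::-1])
E
```

```text
t 12.68 tcp [ 0.4924 -0.2435  0.1979] ydir 75.5 F [-0.3  0.2 -0.6] gap 0.758 ff 40.0 shares [1.000e-03 8.000e-03 1.519e+00] turn -0.001
side lid_grip [ 0.49  -0.244  0.21 ] 0.92
side lid_grip [ 0.305 -0.426  0.038] 0.86
side lid_edge [ 0.442 -0.23   0.14 ] 0.95
side lid_edge [ 0.237 -0.46   0.009] 0.78
side lid [ 0.504 -0.249  0.19 ] 0.81
side lid [ 0.307 -0.429  0.008] 0.69
scene lid_grip [ 0.488 -0.246  0.208] 0.97
scene lid_grip [ 0.304 -0.43   0.04 ] 0.59
scene lid_edge [ 0.232 -0.463  0.007] 0.79
scene lid_edge [ 0.447 -0.229  0.138] 0.69
scene lid [ 0.304 -0.426  0.007] 0.9
scene lid [ 0.615  0.018 -0.002] 0.5
scene lid [ 0.578  0.459 -0.   ] 0.2
wrist lid_grip [ 0.484 -0.244  0.21 ] 0.94
wrist lid_edge [ 0.439 -0.235  0.139] 0.98
wrist lid [ 0.31  -0.426  0.005] 0.85
wrist lid [ 0.507 -0.244  0.183] 0.64
wrist lid [ 0.485 -0.244  0.207] 0.31
```

View pics/s5.png

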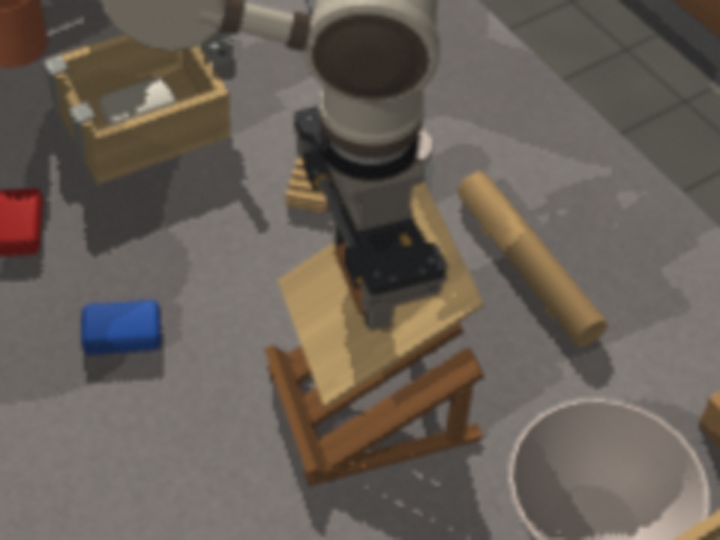

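The side view shows the lid gripped and clear of the rack, still tilted at about 0.6 with its near edge low. At that tilt the edge barely fits under the keepers. I'll reduce the tilt to about 0.35 by resting the near edge on a free patch of table first.

Call:
{"fn": "arm_command", "kwargs": {"increments": [[0, 0.15, 0, -0.049, 1], [0.07, 0.3, 0, -0.048, 1], [0.1, 0.45, 0, 0, 1], [0.1, 0.5, 0, 0, 1], [0.1, 0.5, 0, 0, 1], [0.1, 0.5, 0, 0, 1], [0.1, 0.5, 0, 0, 1], [0.08, 0.35, 0, 0, 1]]}}

```text
time_s: 13.9
tool_pos: [0.471, 0.0067, 0.1977]
tcp_rot: [0.0, 0.05, 0.999, 0.0]
contact_force: [0.3, -0.3, -1.5]
finger_gap: 0.759
finger_force: 40.0
```

Call:
{"fn": "arm_command", "kwargs": {"increments": [[0, 0.22, 0.2, 0, 1], [0, 0, 0.4, 0, 1], [0, 0, 0.4, 0, 1], [0, 0, 0.4, 0, 1], [0, 0, 0.2, 0, 1], [0, 0, 0.1, 0, 1], [0, 0, 0, 0, 1], [0, 0, 0, 0, 1]]}}

```text
time_s: 14.57
tool_pos: [0.4739, 0.0202, 0.0708]
tcp_rot: [0.0, 0.05, 0.999, -0.0]
contact_force: [0.0, -1.1, -1.2]
finger_gap: 0.758
finger_force: 40.0
```

```bash
cat >> h.py <<'E'
def lidrel(names=('wrist','side','scene')):
    E=[];G=[]
    for n in names:
        ctrl.capture(n); o,M,a=pose()
        for q,L in(('lid_edge',E),('lid_grip',G)):
            for r in ctrl.pinpoint(n,q):
                d=M.T@(np.array(r['location'])-o['tool_pos'])
                if np.linalg.norm(d)<.14 and r['confidence']>.4: L.append(d); print(n,q,(d*1000).round(1)); break
    e=np.mean(E,0);
    if G:
        d=np.mean(G,0)-e; fx,up=-d[0],-d[2]; print('tilt',round(np.arctan2(up,fx)-np.arctan2(31,80),3))
    print('edge rel tool mm',(e*1000).round(1))
    return e
E
python3 - <<'E'
from h import *
need([.47,.02,.058],84.25)
lidrel()
E
```

```text
t 14.57 tcp [0.4739 0.0202 0.0708] ydir 84.2 F [ 0.  -1.1 -1.2] gap 0.758 ff 40.0 shares [ 0.051 -0.007  0.171] turn -0.0
wrist lid_edge [52.7 -2.5 59.4]
wrist lid_grip [  8.4  -0.6 -15.8]
side lid_edge [54.9 -0.2 62.2]
side lid_grip [  0.5  -0.7 -14.1]
scene lid_grip [  5.5  -1.8 -13.6]
tilt 0.624
edge rel tool mm [53.8 -1.3 60.8]
```

Call:
{"fn": "arm_command", "kwargs": {"increments": [[0, 0, 0.1, 0, 1], [0, 0, 0.05, 0, 1], [-0.04, 0, 0.04, 0, 1], [-0.05, 0, 0.04, 0, 1], [-0.05, 0, 0.04, 0, 1], [-0.05, 0, 0.045, 0, 1], [-0.045, 0, 0.045, 0, 1], [0, 0, 0, 0, 1]], "force": 30}}

```text
time_s: 15.68
tool_pos: [0.4924, 0.0184, 0.0433]
tcp_rot: [0.001, 0.05, 0.999, 0.0]
contact_force: [0.8, -0.1, 4.2]
finger_gap: 0.76
finger_force: 30.0
```

```bash
python3 - <<'E'
from h import *
need([.47,.02,.058],84.25)
lidrel()
E
```

```text
t 15.68 tcp [0.4924 0.0184 0.0433] ydir 84.2 F [ 0.8 -0.1  4.2] gap 0.76 ff 30.0 shares [ 0.298 -0.009 -0.196] turn -0.0
wrist lid_edge [69.2 -2.2 36.6]
wrist lid_grip [  5.4   0.6 -15.5]
side lid_edge [70.6  3.2 45.7]
side lid_grip [  4.1   1.7 -17.4]
scene lid_edge [71.3  3.2 37.9]
scene lid_grip [  6.2  -6.3 -10.7]
tilt 0.328
edge rel tool mm [70.4  1.4 40.1]
```

Call:
{"fn": "arm_command", "kwargs": {"increments": [[0, 0, -0.2, 0, 1], [0, 0, -0.4, 0, 1], [0, 0, -0.4, 0, 1], [0, 0, -0.4, 0, 1], [0, 0.15, -0.2, 0, 1], [0, 0.35, 0, 0, 1], [0, 0.45, 0, 0, 1], [0, 0.5, 0, 0, 1]], "force": 40}}

```text
time_s: 16.8
tool_pos: [0.5001, 0.127, 0.1619]
tcp_rot: [-0.002, 0.051, 0.999, -0.001]
contact_force: [0.8, 0.7, -2.0]
finger_gap: 0.759
finger_force: 40.0
```

Call:
{"fn": "arm_command", "kwargs": {"increments": [[0, 0.5, 0, 0, 1], [0, 0.35, 0, 0, 1], [0, 0.18, 0, 0, 1], [0, 0, 0, 0, 1], [0, 0, 0, 0, 1]]}}

```text
time_s: 17.22
tool_pos: [0.5084, 0.203, 0.1619]
tcp_rot: [-0.001, 0.05, 0.999, -0.001]
contact_force: [-0.6, 0.1, -0.8]
finger_gap: 0.759
finger_force: 40.0
```

```bash
python3 - <<'E'
from h import *
need([.5115,.2037,.16],84.25)
lidrel()
for q in ('keepers','box'):
    for n in('wrist','side','scene'):
        for r in ctrl.pinpoint(n,q)[:1]: print(n,q,np.round(r['location'],4),round(r['confidence'],2))
im=save('wrist','w6.png')
need([.5115,.2037,.16],84.25)
E
```

```text
t 17.22 tcp [0.5084 0.203  0.1619] ydir 84.3 F [-0.6  0.1 -0.8] gap 0.759 ff 40.0 shares [-0.041  0.013  0.025] turn 0.001
wrist lid_edge [70.3 -1.8 38.5]
wrist lid_grip [  8.6   0.9 -17.1]
side lid_edge [72.4  1.8 43.3]
side lid_grip [  2.7  -2.1 -13.5]
scene lid_edge [69.2  0.2 38. ]
scene lid_grip [  2.   -3.1 -14.7]
tilt 0.323
edge rel tool mm [70.7  0.1 39.9]
wrist keepers [0.421  0.2146 0.0681] 0.83
side keepers [0.4209 0.209  0.0695] 0.64
scene keepers [0.4281 0.2141 0.0697] 0.63
side box [0.501  0.2065 0.0054] 0.97
scene box [0.5011 0.2086 0.0007] 0.93
t 18.02 tcp [0.5094 0.2036 0.1631] ydir 84.2 F [ 0.3 -0.4 -1.3] gap 0.755 ff 40.0 shares [-0.027  0.003  0.041] turn -0.0
```

View pics/w6.png

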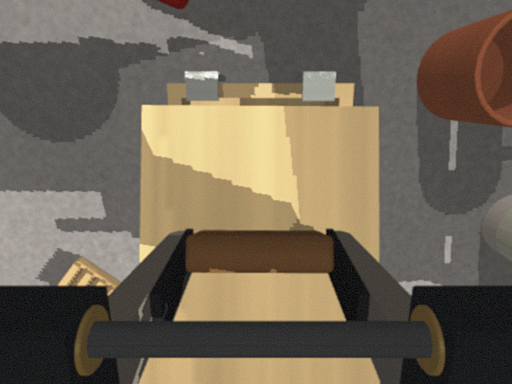

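```bash
python3 - <<'E'
from h import *
o,M,a=pose()
f=lambda u,v,z:(M.T@(atz('wrist',u,v,z)-o['tool_pos'])*1000).round(1)
print('lid top near', f(141,105,.163-.0435+.0056),f(379,106.5,.163-.0435+.0056))
print('rim outer', f(168,83.5,.07),f(354,83.5,.07))
print('overhang tip', f(186,100.5,.084),f(336,100.5,.084))
print(M.T@(np.array([.5035,.2045,0])-o['tool_pos'])*1000)
E
```

```text
lid top near [ 72.  -69.5  38. ] [71.2 70.4 38. ]
rim outer [ 86.  -66.6  93.1] [86.1 69.1 93.1]
overhang tip [ 74.2 -51.3  79.1] [74.2 53.7 79.1]
[  5.99800948   0.25673648 163.07849008]
```

The picture shows the lid centred on the keepers, with keeper mid-column 260.5 and lid mid-column 260.5, and its near edge just inside the overhangs. Lowering it into the gap.

Call:
{"fn": "arm_command", "kwargs": {"increments": [[-0.04, 0.01, 0.1, 0, 1], [0, 0, 0.2, 0, 1], [0, 0, 0.2, 0, 1], [0, 0, 0.12, 0, 1], [0, 0, 0.06, 0, 1], [0, 0, 0, 0, 1], [0, 0, 0, 0, 1]]}}

```text
time_s: 18.6
tool_pos: [0.5128, 0.2041, 0.1123]
tcp_rot: [0.0, 0.05, 0.999, 0.0]
contact_force: [-0.3, 1.3, -1.5]
finger_gap: 0.756
finger_force: 40.0
```

```bash
python3 - <<'E'
from h import *
need([.5035,.2045,.112],84.25)
lidrel()
im=save('wrist','w7.png')
o,M,a=pose(); print(o['tool_pos'])
for r in ctrl.masks_of('wrist','lid')[:2]:
    ys,xs=np.nonzero(r['region']); print(r['confidence'],xs.min(),xs.max(),ys.min(),ys.max())
E
```

```text
t 18.6 tcp [0.5128 0.2041 0.1123] ydir 84.2 F [-0.3  1.3 -1.5] gap 0.756 ff 40.0 shares [ 0.124 -0.007  0.004] turn -0.0
wrist lid_edge [71.6 -4.3 38.6]
wrist lid_grip [  7.   -2.  -11.7]
side lid_edge [72.4  1.8 43.3]
side lid_grip [  2.2   0.  -14.4]
scene lid_edge [67.5  0.2 38.3]
scene lid_grip [  3.8  -6.2 -11.6]
tilt 0.302
edge rel tool mm [70.5 -0.8 40. ]
[0.51257213 0.20406843 0.11220107]
0.81 139 379 104 383
```

View pics/w7.png

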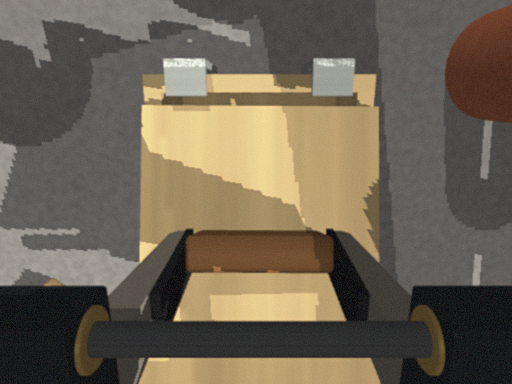

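Call:
{"fn": "arm_command", "kwargs": {"increments": [[0.05, 0, 0, 0, 1], [0.05, 0, 0, 0, 1], [0.05, 0, 0, 0, 1], [0, 0, 0, 0, 1], [0, 0, 0.015, 0, 1], [0, 0, 0.015, 0, 1], [0, 0, 0, 0, 1]]}}

```text
time_s: 19.73
tool_pos: [0.5016, 0.2052, 0.1102]
tcp_rot: [0.0, 0.05, 0.999, 0.0]
contact_force: [-0.1, 0.5, 1.8]
finger_gap: 0.758
finger_force: 40.0
```

```bash
python3 - <<'E'
from h import *
need([.5035,.2045,.112],84.25)
E
```

```text
t 19.73 tcp [0.5016 0.2052 0.1102] ydir 84.2 F [-0.1  0.5  1.8] gap 0.758 ff 40.0 shares [-0.026 -0.007 -0.024] turn -0.0
```

Call:
{"fn": "arm_command", "kwargs": {"increments": [[0.03, 0, 0, 0, 1], [0.03, 0, 0, 0, 1], [0.02, 0, 0, 0, 1], [0, 0, 0, 0, 1]]}}

```text
time_s: 20.07
tool_pos: [0.4957, 0.2059, 0.1104]
tcp_rot: [0.001, 0.05, 0.999, 0.0]
contact_force: [2.3, -0.3, 2.4]
finger_gap: 0.759
finger_force: 40.0
```

Call:
{"fn": "arm_command", "kwargs": {"increments": [[-0.02, 0, 0.025, 0, 1], [-0.02, 0, 0.025, 0, 1], [-0.02, 0, 0.025, 0, 1], [-0.02, 0, 0.025, 0, 1], [0, 0, 0, 0, 1]], "force": 30}}

```text
time_s: 20.48
tool_pos: [0.5015, 0.2053, 0.1019]
tcp_rot: [-0.0, 0.05, 0.999, 0.0]
contact_force: [0.9, 0.7, 3.9]
finger_gap: 0.756
finger_force: 30.0
```

```bash
python3 - <<'E'
from h import *
need([.5035,.2045,.112],84.25)
lidrel()
E
```

```text
t 20.48 tcp [0.5015 0.2053 0.1019] ydir 84.2 F [0.9 0.7 3.9] gap 0.756 ff 30.0 shares [-0.028 -0.008 -0.135] turn -0.0
wrist lid_edge [75.5 -1.6 32.4]
wrist lid_grip [  9.7  -1.4 -12.6]
side lid_edge [76.2 -0.4 35.3]
side lid_grip [  2.7   0.3 -14.2]
scene lid_edge [73.7  2.  31.7]
scene lid_grip [  6.    0.8 -11.2]
tilt 0.216
edge rel tool mm [75.2 -0.  33.1]
```

Call:
{"fn": "arm_command", "kwargs": {"increments": [[-0.01, 0, 0.026, 0, 1], [-0.01, 0, 0.026, 0, 1], [-0.01, 0, 0.026, 0, 1], [-0.01, 0, 0.024, 0, 1], [0, 0, 0, 0, 1]]}}

```text
time_s: 21.35
tool_pos: [0.505, 0.2048, 0.0947]
tcp_rot: [0.001, 0.05, 0.999, 0.0]
contact_force: [2.8, 0.8, 4.6]
finger_gap: 0.759
finger_force: 30.0
```

```bash
python3 - <<'E'
from h import *
need([.5035,.2045,.112],84.25)
lidrel()
im=save('wrist','w8.png')
E
```

```text
t 21.35 tcp [0.505  0.2048 0.0947] ydir 84.2 F [2.8 0.8 4.6] gap 0.759 ff 30.0 shares [ 0.019 -0.006 -0.231] turn -0.0
wrist lid_edge [76.6  1.8 21. ]
wrist lid_grip [  7.6  -1.4 -14.7]
side lid_edge [81.  -0.2 28.9]
side lid_grip [  1.5   0.1 -16.2]
scene lid_edge [78.6  2.2 20.9]
tilt 0.115
edge rel tool mm [78.8  1.3 23.6]
```

View pics/w8.png

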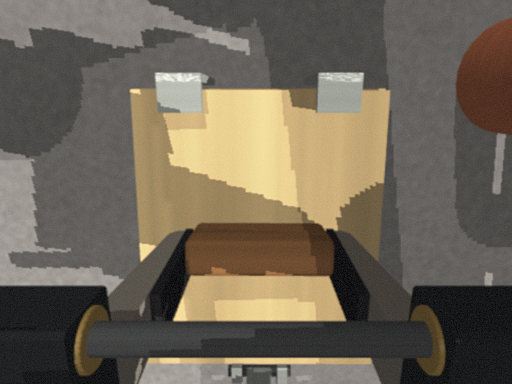

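The lid's near edge (row 89) lies under both keepers, whose overhang tips are at row 112. Lowering the rest.

Call:
{"fn": "arm_command", "kwargs": {"increments": [[-0.01, 0, 0.026, 0, 1], [-0.01, 0, 0.026, 0, 1], [-0.01, 0, 0.026, 0, 1], [-0.01, 0, 0.018, 0, 1], [0, 0, 0, 0, 1]]}}

```text
time_s: 22.27
tool_pos: [0.5074, 0.2046, 0.0872]
tcp_rot: [-0.0, 0.05, 0.999, -0.0]
contact_force: [3.5, -0.4, 3.3]
finger_gap: 0.762
finger_force: 30.0
```

```bash
python3 - <<'E'
from h import *
need([.5035,.2045,.0864],84.25)
lidrel()
E
```

```text
t 22.27 tcp [0.5074 0.2046 0.0872] ydir 84.2 F [ 3.5 -0.4  3.3] gap 0.762 ff 30.0 shares [ 0.051 -0.006  0.011] turn -0.0
wrist lid_edge [82.9 -1.4 15. ]
wrist lid_grip [  5.8   0.1 -15.2]
side lid_edge [86.9  0.5 20.2]
side lid_grip [  1.9   0.5 -16.7]
scene lid_edge [80.3  2.6 16.6]
scene lid_grip [  5.2  -3.6 -14.3]
tilt 0.022
edge rel tool mm [83.4  0.6 17.3]
```

Nearly level. I'll press slightly further, then release.

Call:
{"fn": "arm_command", "kwargs": {"increments": [[0, 0, 0.012, 0, 1], [0, 0, 0.012, 0, 1], [0, 0, 0.01, 0, 1], [0, 0, 0, 0, 1]]}}

```text
time_s: 23.05
tool_pos: [0.5072, 0.2046, 0.0872]
tcp_rot: [-0.0, 0.05, 0.999, -0.0]
contact_force: [-5.6, -2.7, 18.6]
finger_gap: 0.76
finger_force: 30.0
```

Call:
{"fn": "arm_command", "kwargs": {"increments": [[0, 0, -0.02, 0, 1], [0, 0, 0, 0, -1], [0, 0, 0, 0, -1], [0, 0, 0, 0, -1], [0, 0, -0.3, 0, -1], [0, 0, -0.5, 0, -1], [0, 0, -0.5, 0, -1], [0, 0, 0, 0, -1]]}}

```text
time_s: 23.72
tool_pos: [0.5113, 0.2055, 0.1914]
tcp_rot: [0.006, 0.05, 0.999, 0.001]
contact_force: [1.5, -0.0, 0.8]
finger_gap: 0.997
finger_force: 0.0
```

```bash
python3 - <<'E'
from h import *
need([.5035,.2045,.0864],84.25)
L={}
for n in('wrist','side','scene'):
  im=save(n,n+'9.png')
  for q in('lid','lid_edge','lid_grip','clamp_bar','clamp_pivot'):
    for r in ctrl.pinpoint(n,q):
      if np.linalg.norm(np.array(r['location'])[:2]-[.5035,.2045])<.14 and r['confidence']>.3: print(n,q,np.round(r['location'],4),round(r['confidence'],2)); break
a=cv2.imread('pics/side9.png')[100:220,150:290]; b=cv2.imread('pics/scene9.png')[140:240,270:370]; w=cv2.imread('pics/wrist9.png')
o=np.zeros((600,800,3),np.uint8); o[:300,:350]=cv2.resize(a,(350,300),interpolation=2); o[:300,400:700]=cv2.resize(b,(300,300),interpolation=2); o[300:600,:400]=cv2.resize(w,(400,300))
cv2.imwrite('pics/c9.png',o)
E
```

```text
t 23.72 tcp [0.5113 0.2055 0.1914] ydir 84.3 F [ 1.5 -0.   0.8] gap 0.997 ff 0.0 shares [ 0.119 -0.028  1.399] turn 0.0
wrist lid [0.5033 0.2075 0.072 ] 0.81
wrist lid_edge [0.4245 0.2114 0.0719] 0.65
wrist lid_grip [0.5007 0.2046 0.1033] 0.86
wrist clamp_pivot [0.6004 0.1931 0.082 ] 0.82
side lid [0.5028 0.2044 0.0739] 0.75
side lid_edge [0.4227 0.2142 0.0691] 0.86
side lid_grip [0.5049 0.2047 0.105 ] 0.9
side clamp_bar [0.6127 0.1923 0.142 ] 0.44
side clamp_pivot [0.5983 0.1965 0.0816] 0.65
scene lid [0.5073 0.2034 0.0697] 0.81
scene lid_edge [0.4258 0.2156 0.072 ] 0.58
scene lid_grip [0.5065 0.2    0.1   ] 0.97
scene clamp_bar [0.4275 0.213  0.0716] 0.62
scene clamp_pivot [0.5977 0.2011 0.0798] 0.58
```

View pics/c9.png

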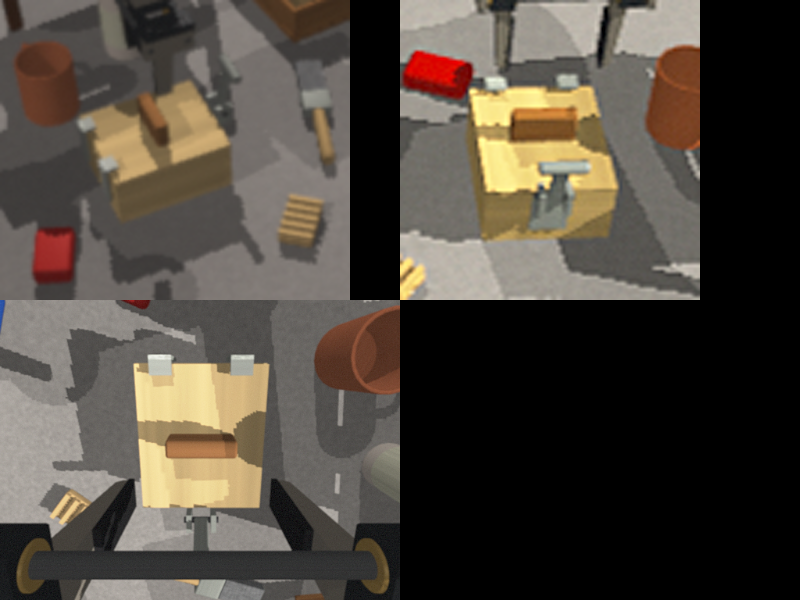

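The lid is seated level, square on the rim, with its near edge under both keepers. The clamp bar stands at about (565,167) in the scene crop, leaning away. I'll go behind it with the fingers shut.

Call:
{"fn": "arm_command", "kwargs": {"increments": [[-0.2, 0, 0, 0, 1], [-0.35, 0, 0, 0, 1], [-0.45, 0, 0, 0, 1], [-0.45, 0, 0, 0, 1], [-0.36, 0, 0, 0, 1], [0, 0, 0, 0, 1], [0, 0, 0, 0, 1], [0, 0, 0, 0, 1]]}}

```text
time_s: 25.28
tool_pos: [0.6415, 0.1912, 0.1837]
tcp_rot: [-0.001, 0.05, 0.999, 0.0]
contact_force: [-0.8, 0.8, -0.3]
finger_gap: 0.443
finger_force: 0.0
```

```bash
cat >> h.py <<'E'
C=np.array([.5035,.2045]); xb=np.array([.995,-.1]); yb=np.array([.1,.995])
def bx():
    o,M,a=pose(); d=o['tool_pos'][:2]-C; print('box xyz mm',(d@xb*1000).round(1),(d@yb*1000).round(1),(o['tool_pos'][2]*1000).round(1),'F',o['contact_force'].round(1),'t',o['time_s'].round(2),'gap',round(o['finger_gap'],2))
def clamp():
    for n in('side','scene','wrist'):
        ctrl.capture(n)
        for r in ctrl.pinpoint(n,'clamp_bar'):
            p=np.array(r['location']); d=p[:2]-C
            if p[2]>.065 and abs(d@yb)<.03 and d@xb>0:
                print(n,(d@xb*1000).round(1),(d@yb*1000).round(1),(p[2]*1000).round(1),'angle',round(np.arctan2(p[2]-.081,.094-d@xb),2),round(r['confidence'],2)); break
E
python3 - <<'E'
from h import *
bx(); clamp(); bx()
E
```

```text
Traceback (most recent call last):
  File "h.py", line 47, in bx
    o,M,a=pose(); d=o['tool_pos'][:2]-C; print('box xyz mm',(d@xb*1000).round(1),(d@yb*1000).round(1),(o['tool_pos'][2]*1000).round(1),'F',o['contact_force'].round(1),'t',o['time_s'].round(2),'gap',round(o['finger_gap'],2))
                                                                                                                                                                           ^^^^^^^^^^^^^^^^^
AttributeError: 'float' object has no attribute 'round'
```

Call:
{"fn": "arm_command", "kwargs": {"increments": [[0, 0, 0, 0, 1], [0, 0, 0, 0, 1], [0, 0, 0, 0, 1], [0, 0, 0.2, 0, 1], [0, 0, 0.3, 0, 1], [0, 0, 0.2, 0, 1], [0, 0, 0, 0, 1]], "force": 20}}

```text
time_s: 25.87
tool_pos: [0.6393, 0.1908, 0.1275]
tcp_rot: [-0.003, 0.05, 0.999, -0.001]
contact_force: [-1.0, 1.4, -1.5]
finger_gap: 0.006
finger_force: 0.0
```

```bash
sed -i "s/o\['time_s'\].round(2)/round(o['time_s'],2)/" h.py; python3 - <<'E'
from h import *
bx(); clamp(); bx()
E
```

```text
box xyz mm 136.5 0.0 127.5 F [-1.   1.4 -1.5] t 25.87 gap 0.01
side 112.6 -0.7 140.1 angle 1.88 0.49
scene 110.5 -0.1 136.4 angle 1.86 0.62
wrist 112.8 1.8 140.0 angle 1.88 0.98
box xyz mm 140.5 0.7 133.3 F [-0.  -0.2 -0. ] t 26.17 gap 0.01
```

Call:
{"fn": "arm_command", "kwargs": {"increments": [[0.1, 0, 0, 0, 1], [0.1, 0, 0, 0, 1], [0.1, 0, 0, 0, 1], [0.1, 0, 0, 0, 1], [0.1, 0, 0, 0, 1], [0.1, 0, 0, 0, 1], [0.1, 0, 0, 0, 1], [0.1, 0, 0, 0, 1]]}}

```text
time_s: 26.83
tool_pos: [0.5815, 0.197, 0.1308]
tcp_rot: [-0.0, 0.05, 0.999, -0.0]
contact_force: [2.9, 1.0, -2.1]
finger_gap: 0.004
finger_force: 1.3
```

```bash
python3 - <<'E'
from h import *
bx(); clamp(); bx()
E
```

```text
box xyz mm 78.4 0.3 130.8 F [ 2.9  1.  -2.1] t 26.83 gap 0.0
side 62.2 -3.9 140.4 angle 1.08 0.53
scene 59.6 0.5 131.1 angle 0.97 0.62
wrist 61.8 1.9 132.7 angle 1.01 0.76
box xyz mm 79.5 0.5 131.4 F [ 1.   0.5 -0.2] t 27.13 gap 0.01
```

Call:
{"fn": "arm_command", "kwargs": {"increments": [[-0.06, 0, 0, 0, 1], [0, 0, -0.2, 0, 1], [0, 0, -0.2, 0, 1], [0.2, 0, 0, 0, 1], [0.23, 0, 0, 0, 1], [0, 0, 0.1, 0, 1], [0, 0, 0.1, 0, 1], [0, 0, 0, 0, 1]]}}

```text
time_s: 27.8
tool_pos: [0.5544, 0.1994, 0.144]
tcp_rot: [-0.002, 0.05, 0.999, -0.0]
contact_force: [-0.2, 0.2, -0.6]
finger_gap: 0.007
finger_force: 0.0
```

```bash
python3 - <<'E'
from h import *
bx(); clamp(); bx()
E
```

```text
box xyz mm 51.2 0.0 144.0 F [-0.2  0.2 -0.6] t 27.8 gap 0.01
side 58.3 -1.4 136.4 angle 1.0 0.56
scene 58.0 -1.1 126.1 angle 0.9 0.49
box xyz mm 52.3 0.4 146.6 F [ 0.1 -0.3 -0.4] t 28.1 gap 0.0
```

Call:
{"fn": "arm_command", "kwargs": {"increments": [[0.02, 0, 0.07, 0, 1], [0.02, 0, 0.07, 0, 1], [0.025, 0, 0.07, 0, 1], [0.025, 0, 0.07, 0, 1], [0.02, 0, 0.07, 0, 1], [0.02, 0, 0.07, 0, 1], [0.01, 0, 0.07, 0, 1], [0, 0, 0, 0, 1]]}}

```text
time_s: 28.77
tool_pos: [0.528, 0.2026, 0.1043]
tcp_rot: [-0.019, 0.049, 0.999, -0.001]
contact_force: [-40.3, 3.2, 15.5]
finger_gap: 0.005
finger_force: 17.6
```

```bash
python3 - <<'E'
from h import *
bx(); clamp(); bx()
E
```

```text
box xyz mm 24.6 0.5 104.3 F [-40.3   3.2  15.5] t 28.77 gap 0.01
side 32.1 -3.3 101.7 angle 0.32 0.55
scene 33.1 -1.1 98.7 angle 0.28 0.54
box xyz mm 24.5 0.6 104.1 F [-41.1   3.9  16.7] t 29.07 gap 0.0
```

The fingertip slipped to the near side of the bar and wedged. I'll relieve the side load and lift out.

Call:
{"fn": "arm_command", "kwargs": {"increments": [[0.1, 0, 0, 0, 1], [0.1, 0, -0.03, 0, 1], [0, 0, -0.1, 0, 1], [0, 0, -0.2, 0, 1], [0, 0, -0.3, 0, 1], [0, 0, -0.3, 0, 1], [0, 0, 0, 0, 1]]}}

```text
time_s: 29.65
tool_pos: [0.5338, 0.2027, 0.1857]
tcp_rot: [0.006, 0.05, 0.999, 0.001]
contact_force: [0.0, 0.1, 0.5]
finger_gap: 0.007
finger_force: 0.0
```

```bash
python3 - <<'E'
from h import *
bx(); clamp(); bx()
for n in('wrist','side','scene'):
  im=save(n,n+'10.png')
  for q in('lid','lid_edge','lid_grip'):
    for r in ctrl.pinpoint(n,q):
      if np.linalg.norm(np.array(r['location'])[:2]-[.5035,.2045])<.14 and r['confidence']>.3: print(n,q,np.round(r['location'],4),round(r['confidence'],2)); break
a=cv2.imread('pics/side10.png')[100:220,150:290]; b=cv2.imread('pics/scene10.png')[140:240,270:370]; w=cv2.imread('pics/wrist10.png')
o=np.zeros((600,800,3),np.uint8); o[:300,:350]=cv2.resize(a,(350,300),interpolation=2); o[:300,400:700]=cv2.resize(b,(300,300),interpolation=2); o[300:600,:400]=cv2.resize(w,(400,300))
cv2.imwrite('pics/c10.png',o)
E
```

```text
box xyz mm 30.3 1.2 185.7 F [0.  0.1 0.5] t 29.65 gap 0.01
side 34.4 0.6 103.6 angle 0.36 0.49
scene 32.5 -0.6 98.3 angle 0.27 0.66
wrist 36.7 4.0 102.3 angle 0.36 0.92
box xyz mm 25.6 0.2 177.9 F [-0.7  0.5 -0.4] t 29.95 gap 0.01
wrist lid [0.5059 0.2039 0.0722] 0.75
wrist lid_edge [0.4245 0.2094 0.074 ] 0.71
wrist lid_grip [0.5035 0.2074 0.1034] 0.76
side lid [0.5009 0.2034 0.0727] 0.69
side lid_edge [0.4216 0.2125 0.0692] 0.89
side lid_grip [0.5047 0.2058 0.107 ] 0.63
scene lid [0.5021 0.2064 0.0684] 0.97
scene lid_edge [0.4271 0.2155 0.0755] 0.87
```

View pics/c10.png

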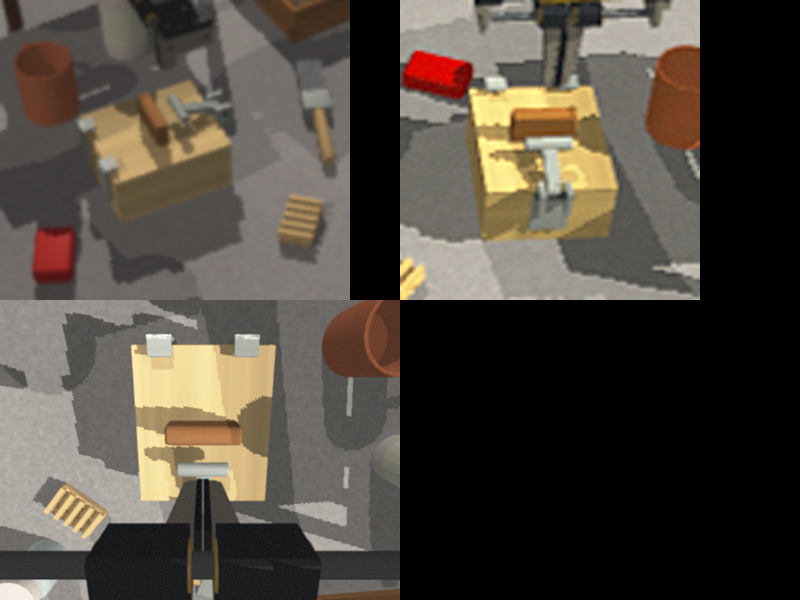

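The lid is undisturbed and the clamp is at about 0.35 rad. I'll push down with the fingertips over the bar and arm, farther from the handle.

Call:
{"fn": "arm_command", "kwargs": {"increments": [[-0.11, 0, 0, 0, 1], [-0.11, 0, 0, 0, 1], [0, 0, 0.2, 0, 1], [0, 0, 0.25, 0, 1], [0, 0, 0.2, 0, 1], [0, 0, 0.1, 0, 1], [0, 0, 0, 0, 1], [0, 0, 0, 0, 1]]}}

```text
time_s: 31.22
tool_pos: [0.5465, 0.2006, 0.1233]
tcp_rot: [-0.0, 0.05, 0.999, -0.0]
contact_force: [0.3, 0.4, 0.1]
finger_gap: 0.006
finger_force: 0.0
```

```bash
python3 - <<'E'
from h import *
bx()
E
```

```text
box xyz mm 43.2 0.4 123.3 F [0.3 0.4 0.1] t 31.22 gap 0.01
```

Call:
{"fn": "arm_command", "kwargs": {"increments": [[0, 0, 0.07, 0, 1], [0, 0, 0.07, 0, 1], [0, 0, 0.07, 0, 1], [0, 0, 0.07, 0, 1], [0, 0, 0.06, 0, 1], [0, 0, 0, 0, 1]]}}

```text
time_s: 31.72
tool_pos: [0.5454, 0.2006, 0.0964]
tcp_rot: [-0.001, 0.05, 0.999, -0.0]
contact_force: [-0.6, -0.5, -0.3]
finger_gap: 0.003
finger_force: 0.0
```

```bash
python3 - <<'E'
from h import *
bx(); clamp()
E
```

```text
box xyz mm 42.1 0.3 96.4 F [-0.6 -0.5 -0.3] t 31.72 gap 0.0
side 34.2 -1.5 91.5 angle 0.17 0.55
scene 31.8 -0.2 87.5 angle 0.1 0.66
wrist 35.8 3.4 90.1 angle 0.16 0.66
```

Call:
{"fn": "arm_command", "kwargs": {"increments": [[0, 0, 0.03, 0, 1], [0, 0, 0.03, 0, 1], [0, 0, 0.03, 0, 1], [0, 0, 0.015, 0, 1], [0, 0, 0, 0, 1], [0, 0, 0, 0, 1]]}}

```text
time_s: 32.52
tool_pos: [0.546, 0.2008, 0.0902]
tcp_rot: [-0.0, 0.05, 0.999, -0.0]
contact_force: [-2.1, 0.5, 4.7]
finger_gap: 0.001
finger_force: 2.5
```

Call:
{"fn": "arm_command", "kwargs": {"increments": [[0, 0, 0.012, 0, 1], [0, 0, 0.012, 0, 1], [0, 0, 0, 0, 1], [0, 0, 0, 0, 1]]}}

```text
time_s: 32.85
tool_pos: [0.5462, 0.2008, 0.0899]
tcp_rot: [-0.0, 0.05, 0.999, -0.0]
contact_force: [-7.0, -0.4, 14.6]
finger_gap: 0.001
finger_force: 7.1
```

Firm stop at z = 0.090 (lid top 76 + rod 14 mm), so the clamp is closed. Lifting away and checking.

Call:
{"fn": "arm_command", "kwargs": {"increments": [[0, 0, -0.1, 0, 1], [0, 0, -0.3, 0, 1], [0, 0, -0.5, 0, 1], [0, 0, -0.5, 0, 1], [0, 0, -0.3, 0, 1], [0, 0, 0, 0, 1], [0, 0, 0, 0, 1]]}}

```text
time_s: 33.43
tool_pos: [0.5472, 0.2008, 0.2169]
tcp_rot: [0.002, 0.05, 0.999, 0.0]
contact_force: [-0.0, -0.7, -0.2]
finger_gap: 0.005
finger_force: 0.0
```

```bash
python3 - <<'E'
from h import *
bx(); clamp()
ctrl.capture('wrist')
for n in('wrist','side','scene'):
  im=save(n,n+'11.png')
  for q in('lid','lid_edge','lid_grip'):
    for r in ctrl.pinpoint(n,q):
      if np.linalg.norm(np.array(r['location'])[:2]-[.5035,.2045])<.14 and r['confidence']>.3: print(n,q,np.round(r['location'],4),round(r['confidence'],2)); break
a=cv2.imread('pics/side11.png')[100:220,150:290]; b=cv2.imread('pics/scene11.png')[140:240,270:370]; w=cv2.imread('pics/wrist11.png')
o=np.zeros((600,800,3),np.uint8); o[:300,:350]=cv2.resize(a,(350,300),interpolation=2); o[:300,400:700]=cv2.resize(b,(300,300),interpolation=2); o[300:600,:400]=cv2.resize(w,(400,300)); o[300:600,400:800]=cv2.resize(cv2.imread('pics/scene11.png'),(400,300))
cv2.imwrite('pics/c11.png',o)
E
```

```text
box xyz mm 43.8 0.7 216.9 F [-0.  -0.7 -0.2] t 33.43 gap 0.0
side 32.5 -0.7 86.9 angle 0.1 0.56
scene 31.0 -1.9 82.6 angle 0.03 0.5
wrist 35.2 2.2 84.6 angle 0.06 0.81
wrist lid [0.5029 0.2062 0.0683] 0.8
wrist lid_edge [0.4228 0.2098 0.0727] 0.74
wrist lid_grip [0.5005 0.2043 0.1037] 0.61
side lid [0.5    0.2042 0.0723] 0.97
side lid_edge [0.4214 0.2142 0.0684] 0.9
side lid_grip [0.5065 0.2079 0.1032] 0.84
scene lid [0.5033 0.2067 0.0703] 0.7
scene lid_edge [0.4281 0.216  0.073 ] 0.85
scene lid_grip [0.5033 0.2013 0.1024] 0.7
```

View pics/c11.png

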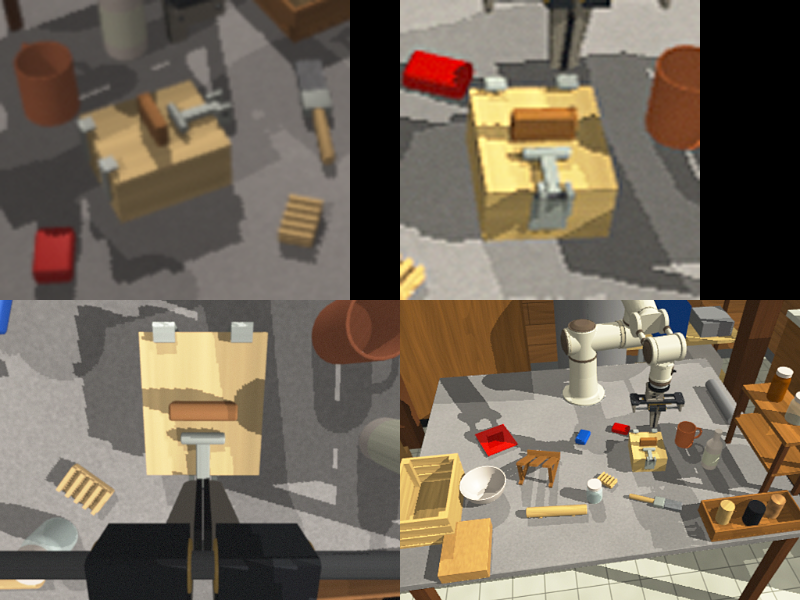

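Everything looks right. As a cheap check that the lid is fully home, I'll touch the handle's top lightly, which should read z = 0.112.

Call:
{"fn": "arm_command", "kwargs": {"increments": [[0.2, 0, 0, 0, 1], [0.38, 0, 0, 0, 1], [0, 0, 0.3, 0, 1], [0, 0, 0.4, 0, 1], [0, 0, 0.4, 0, 1], [0, 0, 0.2, 0, 1], [0, 0, 0.04, 0, 1], [0, 0, 0, 0, 1]]}}

```text
time_s: 35.05
tool_pos: [0.5022, 0.2049, 0.1141]
tcp_rot: [-0.001, 0.05, 0.999, -0.0]
contact_force: [0.0, -0.0, 0.0]
finger_gap: 0.007
finger_force: 0.0
```

Call:
{"fn": "arm_command", "kwargs": {"increments": [[0, 0, 0.02, 0, 1], [0, 0, 0.02, 0, 1], [0, 0, 0.02, 0, 1], [0, 0, 0, 0, 1]]}}

```text
time_s: 35.38
tool_pos: [0.5037, 0.2052, 0.1124]
tcp_rot: [0.001, 0.05, 0.999, 0.0]
contact_force: [-2.2, -0.3, 5.5]
finger_gap: 0.003
finger_force: 3.0
```

The handle top reads 0.1124, so the lid is home, and the rod at 0.090 is resting on it. Lifting clear and handing in.

Call:
{"fn": "arm_command", "kwargs": {"increments": [[0, 0, -0.1, 0, 1], [0, 0, -0.4, 0, 1], [0, 0, -0.5, 0, 1], [0, 0, -0.4, 0, 1], [0, 0, 0, 0, 1], [0, 0, 0, 0, 1], [0, 0, 0, 0, 1]]}}

```text
time_s: 35.97
tool_pos: [0.5026, 0.205, 0.2153]
tcp_rot: [-0.0, 0.05, 0.999, -0.0]
contact_force: [-0.7, 0.4, 0.3]
finger_gap: 0.007
finger_force: 0.0
```

```bash
python3 - <<'E'
from h import *
bx(); clamp(); print(ctrl.sign_off())
E
```

```text
box xyz mm -1.0 0.4 215.3 F [-0.7  0.4  0.3] t 35.97 gap 0.01
side 29.1 -2.3 86.7 angle 0.09 0.46
scene 32.5 -2.3 85.3 angle 0.07 0.67
wrist 33.3 0.1 83.6 angle 0.04 0.76
the job is handed in; nothing more can be done
None
```

I handed the job in at about 36 s: the soap lies flat in the box, the lid is hooked under both keepers and home on the rim, and the clamp is down against the lid at a firm stop; on the first push the fingers slipped off the clamp bar and wedged against it with about 41 N before I backed out, and that could count against the 40 N limit.

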